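# Slide the culture plate between the guide posts into its holding frame and latch it

## Task

Lock the culture plate into the holding frame for pipetting: with the fingertips, push the plate along the bench, short side first, through the gap between the two guide posts and fully home against the frame's back bar, then push the latch arm round behind it, across the mouth, until it stops. Only slide the plate: do not pick it up, pinch it or tip it, and leave the bottle, the two vials and the tip box where they stand. Finish clear of everything.

Things in the scene. Friction and masses are not known exactly. Their poses are not given: they have to be found in the camera images.
- plate: Lidded clear 24-well culture plate with pink wells, loose, about 0.1 kg: a box 86 x 128 x 19 mm flat on the bench. Origin: centre of its underside. Its y axis runs along the 128 mm length (either end may lead), x along the 86 mm width, z up. It starts in front of the frame's mouth, up to 35 mm to one side of its axis and turned by up to 20 degrees.
- frame: Aluminium plate-holding frame fixed to the bench, open below (the plate slides on the bench). Origin: on the bench (z = 0) midway between its two guide posts, the centre of its mouth. x axis: into the frame, the way the plate is pushed; y left, z up. Side rails, 15 mm high, run from x = 12 to 138 mm, inner faces at y = +-46.5, outer at +-58.5 mm, with screw tabs (9 mm high) out to +-78 mm.
- post_right (a point): Foot of the steel guide post at the right of the mouth, on the bench, at the post's axis: frame x = 0, y = -54.5 mm. Both posts are 18 mm in diameter and 27 mm tall; the gap between them is 91 mm.
- post_left (a point): Foot of the left guide post, on the bench, at the post's axis: frame x = 0, y = +54.5 mm. The latch arm turns about this axis.
- home (a point): Point on the bench, frame x = 72, y = 0 mm, where the plate's origin lies when the plate is fully home against the rubber bumpers of the 15 mm high back bar (bumper faces at frame x = 136 mm); its near short side is then at frame x = 8 mm.
- latch (a joint): Hinge of the dark latch arm on the left post. 0: open stop, the arm points 130 degrees counterclockwise (from above) from the frame's x axis, outwards and back; grows counterclockwise as it swings over; 2.443 rad: closed stop, it points along frame -y, over the mouth, 3 mm clear of a plate that is home. Starts at 0 to 0.5; stays where left; about 1 N moves it.
- latch_tip (a point): On the axis of the latch arm's black thumb pin (9 mm diameter, top 34 mm above the bench), 39 mm from the hinge axis, 12 mm above the bench. The arm is a flat bar 10 mm wide reaching 46 mm from the hinge axis, 8 to 16 mm above the bench.
- amber_bottle: Brown glass reagent bottle with a white cap, 51 mm diameter, 96 mm tall, loose, beyond the back bar. Origin: centre of its underside. To be left alone.
- vial_1: Small brown vial with a white cap, 25 mm diameter, 56 mm tall, loose, right of the frame. Origin: centre of its underside. To be left alone.
- vial_2: Small brown vial with a red cap, 25 mm diameter, 56 mm tall, loose, right of the frame. Origin: centre of its underside. To be left alone.
- tips: Blue pipette-tip box with clear lid, 89 x 122 x 72 mm, loose, right of the frame (a like box stands far back on the bench and does not matter). Origin: centre of its underside. To be left alone.

How it is judged:
By the outcome, as a careful person would: the job done as asked, in the order asked, and still so for the second after the job is handed in, with the robot touching nothing.
It also fails if it takes over 72 s, if anything falls off the work surface, if the arm or the gripper's body presses on something with over 40 N, if the wrist force passes 120 N, or if a joint passes its speed limit or range.

## Robot

A 7-joint arm with a two-finger parallel gripper is mounted at the origin on a cart in front of the work surface, level with it; the furniture and walls round the work are solid. World frame = base frame: x ahead of the robot, y to its left, z up, the work surface at z = 0. Lengths are in m, angles in rad, forces in N, time in s.
With the tool pointing down it reaches from about 0.4 to 0.875 m from the base axis. Payload 6.5 kg.
Tool frame: the origin (TCP) lies on the mounting face of the last link; the fingertips stand 166 mm ahead of it and the grasp point (between the pads) lies 147 mm ahead of it (env.tcp_to_tips is the distance from the TCP to the fingertips, in m); z points along the fingers, y is the line along which they close (so a half turn about z gives the same grasp; the last joint's range is limited). The gripper opens to 88 mm and grips with 3 to 60 N. Pads are 18 mm wide; open, the fingers measure 123 mm over their backs; the gripper's body (75 mm by 187 mm) begins 45 mm behind the grasp point.
Start: joints at [1.186, 0.536, -0.004, 1.538, 0.003, 1.067, -0.071], TCP at [0.204, -0.617, 0.405] pointing down, gripper open.
Joint ranges: [-2.7, 2.7], [-0.37, 2.16], [-1.27, 1.26], [0.24, 2.4], [-1.31, 4.45], [0.19, 1.91], [-2.76, 2.76]. Speed limits (rad/s): [2.39, 2.39, 3.14, 3.14, 3.14, 3.14, 3.14].

## Interface

Orientations are given as [roll, pitch, yaw] about the fixed x, y, z axes, in that order (R = Rz(yaw) Ry(pitch) Rx(roll)).
In Python, from plant import env gives the robot as it stands.
- The arm moves only by the shell command python3 jog.py [FORCE], which reads ROWS from standard input. ROWS is 1 to 5 rows, parted by semicolons, with the numbers parted by commas; each row has 7 numbers: dx, dy, dz in units of 100 mm, then a rotation vector rx, ry, rz in units of 0.05 rad, then the opening from 0.0 (shut) to 1.0 (fully open); each row shifts and turns the commanded pose from where the row before left it, along the tool's axes as they then stand; what a row does not reach is not made up. A row lasts 1/12 s, in which the tool goes at most 0.0417 m and 0.125 rad, less where a joint would pass 70% of its speed; a pose out of reach is approached as far as the arm can. The fingers move at their own pace and stop on an object; FORCE is the grip in N (left out, the last holds). Time passes only in rows, so rows that do not move let the fingers close. It prints the time, the measured TCP pose, the force, the opening and the grip force at its end. Input that does not fit is refused with a message, and nothing moves.
- env.observe(): the state, without advancing time (a new reading comes with each control period).
- env.snapshot(name): name is "scene" or "top" or "wrist"; returns the picture (480x640x3 uint8, red, green, blue); there is no depth.
- env.get_calibration(name): a dict with "camera_matrix" (3x3 intrinsics, pixels), "D" ([k1, k2, p1, p2, k3] as OpenCV has them; the pictures are not rectified), "xyz" and "attitude" of the camera in the world. Camera axes: x right, y up, looking along -z (the intrinsics and any distortion apply to the point x, -y, -z); pixel columns grow to the right and rows downward; lengths in m; the calibration is good to about 2 mm. A picture is of the moment at which its call begins: read the wrist's pose just before it. get_calibration takes no time and is no camera call; for the wrist camera it gives the pose at the moment of the call.
- env.close_job(): hands the job in; it is judged then, once.
The state is a dict: "time": time; "q": joint angles; "qvel": joint speeds; "joint_efforts": joint torques, N m; "tool_pos": TCP position; "tcp_rot": TCP orientation; "contact_force": force on the tool from outside, world axes, zero at the start; "ft_torque": the same for the moment, N m; "gripper_width": opening from 0.0 (shut) to 1.0 (fully open); "grasp_force": force on a finger pad.
Only numpy, scipy, OpenCV 4.12 (cv2) and the standard library are available. Lean on these libraries where they do the work, as an engineer would, in place of code of your own. Each camera call takes 0.05 s, during which the arm holds its last target. There are 200 camera calls.

## Working session

There is one attempt and no reset: what is moved stays moved. The work goes in short steps, Python scripts to look and compute and a shell command to move; the robot and the scene stay as the last step left them, time stands still between calls to the robot, and variables do not carry over. Pictures are saved under pics/ and viewed, at most 10 in all, crops included, and the job is handed in when it is done.

```bash
ls; mkdir -p pics; cat > h.py <<'E'
import numpy as np,cv2
from scipy.spatial.transform import Rotation as R
from plant import env
def cal(n):
    c=env.get_calibration(n); a=np.array(c["attitude"],float)
    M=R.from_euler('xyz',a).as_matrix() if a.size==3 else a.reshape(3,3)
    return np.array(c["camera_matrix"]),np.array(c["D"]),np.array(c["xyz"]),M
def ray(c,uv):
    K,D,p,M=c
    x=cv2.undistortPoints(np.array(uv,float).reshape(-1,1,2),K,D).reshape(-1,2)
    d=np.c_[x[:,0],-x[:,1],-np.ones(len(x))]@M.T
    return p,d
def onz(c,uv,z):
    p,d=ray(c,uv); return p+d*((z-p[2])/d[:,2])[:,None]
def proj(c,X):
    K,D,p,M=c
    x=(np.atleast_2d(X)-p)@M; x=x*[1,-1,-1]
    return cv2.projectPoints(x,np.zeros(3),np.zeros(3),K,D)[0].reshape(-1,2)
def tri(c1,u1,c2,u2):
    p,d=ray(c1,[u1]);q,e=ray(c2,[u2]);d=d[0];e=e[0]
    s=np.linalg.lstsq(np.c_[d,-e],q-p,rcond=None)[0]
    a=p+s[0]*d;b=q+s[1]*e
    return (a+b)/2,np.linalg.norm(a-b)
def snap(n,f):
    im=env.snapshot(n); cv2.imwrite('pics/'+f,im[:,:,::-1]); return im
E
python3 - <<'E'
from h import *
for n in("scene","top"):
    snap(n,n+'0.png'); print(n,env.get_calibration(n))
print(env.observe())
E
```

```text
jog.py
pics
plant.py
scene {'camera_matrix': array([[543.3205652 ,   0.        , 314.53947061],
       [  0.        , 543.3205652 , 241.10929342],
       [  0.        ,   0.        ,   1.        ]]), 'D': array([0.02357629, 0.        , 0.        , 0.        , 0.        ]), 'xyz': array([0.22294246, 0.5880987 , 0.58517916]), 'attitude': array([ 0.89870231,  0.01747393, -2.48672783])}
top {'camera_matrix': array([[538.91076443,   0.        , 319.82567783],
       [  0.        , 538.91076443, 247.36849547],
       [  0.        ,   0.        ,   1.        ]]), 'D': array([-0.14730763,  0.        ,  0.        ,  0.        ,  0.        ]), 'xyz': array([0.46196903, 0.08319129, 1.1200263 ]), 'attitude': array([ 0.16647344, -0.02335582, -1.55723379])}
{'time': 0.1, 'q': array([ 1.18580566,  0.53709561, -0.0044155 ,  1.53875675,  0.00259326,
        1.06727231, -0.07119169]), 'qvel': array([-1.63959446e-04, -1.15035210e-03, -5.92554536e-05, -2.06207214e-03,
        4.33257895e-04,  3.51698385e-04,  1.92882800e-03]), 'joint_efforts': array([ 3.27309433e-03, -5.72087681e+01,  9.94435586e-01, -2.52233040e+01,
       -5.61333681e-02,  1.34217276e-02,  1.25381194e-05]), 'tool_pos': array([ 0.20362745, -0.61697823,  0.40393018]), 'tcp_rot': array([-3.14007094e+00,  1.18885926e-04,  3.18847603e-01]), 'contact_force': array([-0.47503161, -0.17638964,  0.25050257]), 'ft_torque': array([-0.01524407,  0.03426831, -0.02530116]), 'grasp_force': 0.0, 'gripper_width': 0.9996862051385937}
```

View pics/top0.png

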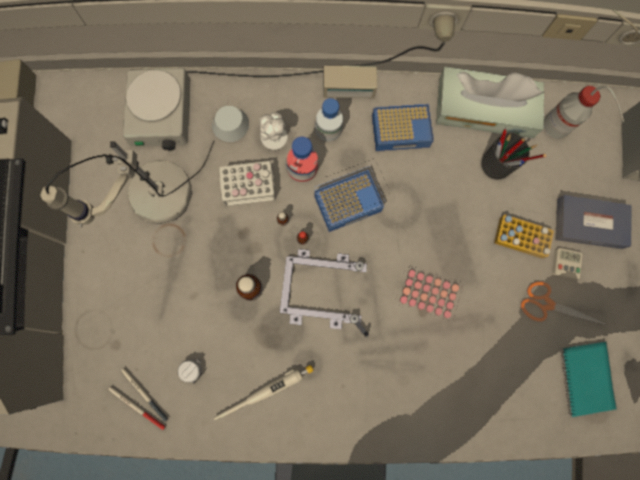

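View pics/scene0.png

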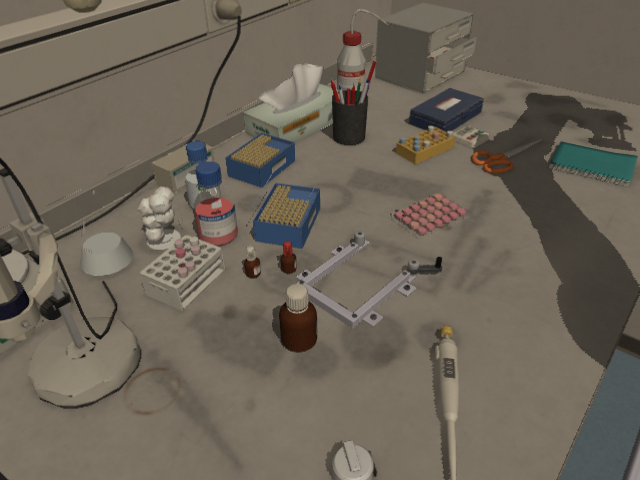

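The frame opens toward image right in the top view, with posts near (361,265) and (352,318), the latch pin near (366,333) and the plate near (430,293). I'll enlarge both views.

```bash
python3 - <<'E'
import cv2
a=cv2.imread('pics/top0.png')[235:345,270:470]; b=cv2.imread('pics/scene0.png')[180:330,290:480]
cv2.imwrite('pics/topc.png',cv2.resize(a,None,fx=4,fy=4,interpolation=cv2.INTER_CUBIC))
cv2.imwrite('pics/scenec.png',cv2.resize(b,None,fx=4,fy=4,interpolation=cv2.INTER_CUBIC))
E
```

```text
(no output)
```

View pics/topc.png

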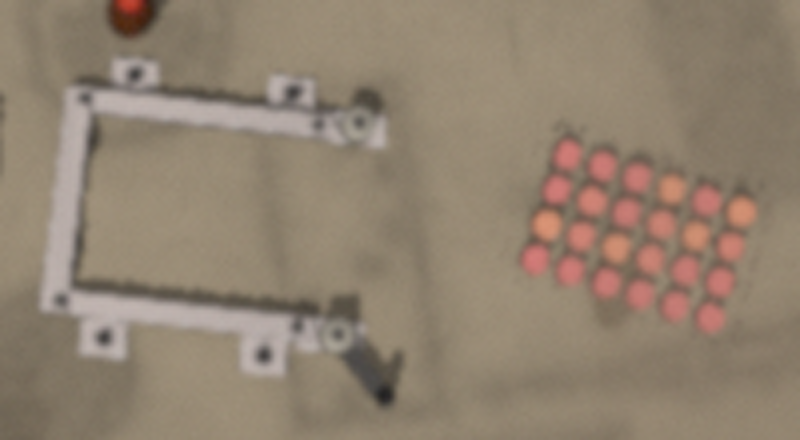

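View pics/scenec.png

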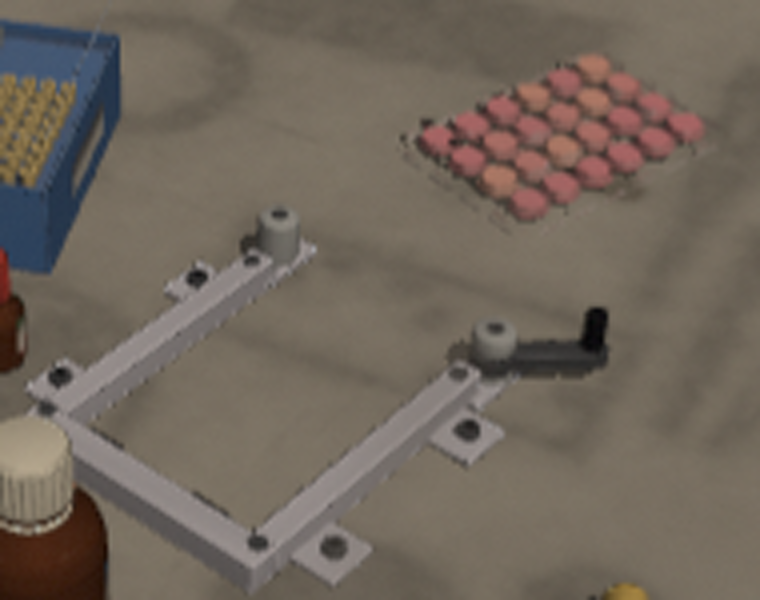

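Top crop: post tops are at (360,124) and (338,333), and the pin top is at (385,396). The corner wells are at (569,154), (742,212), (711,318) and (535,260). Scene crop: post tops are at (279,215) and (495,329), the pin top at (597,314), and the wells at (437,140), (593,67), (688,126) and (529,203).

```bash
python3 - <<'E'
from h import *
T=[(360,124),(338,333),(385,396),(569,154),(742,212),(711,318),(535,260),(63,299),(84,97)]
S=[(279,215),(495,329),(597,314),(437,140),(593,67),(688,126),(529,203),(258,543),(47,409)]
t=[(270+(u+.5)/4-.5,235+(v+.5)/4-.5) for u,v in T]; s=[(290+(u+.5)/4-.5,180+(v+.5)/4-.5) for u,v in S]
ct,cs=cal('top'),cal('scene'); N=['postR','postL','pin','w1','w2','w3','w4','cL','cR']; P={}
Z=[.027,.027,.034]+[.017]*4+[.015]*2
for n,a,b,z in zip(N,t,s,Z):
    P[n],g=tri(ct,a,cs,b); print(n,P[n].round(4),round(g,4),'top@z',onz(ct,[a],z)[0].round(4),'sc@z',onz(cs,[b],z)[0].round(4))
    P[n]=(onz(ct,[a],z)[0]+onz(cs,[b],z)[0])/2
o=(P['postR']+P['postL'])/2; y=P['postL']-P['postR']; print('gap',np.linalg.norm(y[:2]))
print('frame o',o,'yaw x',np.arctan2(-y[0],y[1])-0, np.degrees(np.arctan2(y[1],y[0]))-90)
print('rails',[np.degrees(np.arctan2(*(P[a]-P[b])[[1,0]])) for a,b in(('cL','postL'),('cR','postR'))])
w=[P['w%d'%i][:2] for i in(1,2,3,4)];c=sum(w)/4
print('plate',c,'len',np.linalg.norm(w[0]-w[1]),np.linalg.norm(w[0]-w[3]),'dir',[np.degrees(np.arctan2(*(d[::-1]))) for d in (w[0]-w[1],w[3]-w[2])])
l=P['pin']-P['postL'];print('latch dir',np.degrees(np.arctan2(l[1],l[0])),np.linalg.norm(l[:2]))
E
```

```text
postR [ 0.6092 -0.0219  0.0283] 0.0002 top@z [ 0.6095 -0.022   0.027 ] sc@z [ 0.6101 -0.0234  0.027 ]
postL [ 0.5018 -0.0115  0.0277] 0.0018 top@z [ 0.5027 -0.0112  0.027 ] sc@z [ 0.5014 -0.0126  0.027 ]
pin [ 0.4706 -0.0345  0.0353] 0.0013 top@z [ 0.4712 -0.0344  0.034 ] sc@z [ 0.4706 -0.0363  0.034 ]
w1 [ 0.5979 -0.1342  0.0065] 0.0005 top@z [ 0.5968 -0.132   0.017 ] sc@z [ 0.5908 -0.1212  0.017 ]
w2 [ 0.5679 -0.2258  0.0083] 0.001 top@z [ 0.5676 -0.2232  0.017 ] sc@z [ 0.5623 -0.2137  0.017 ]
w3 [ 0.5118 -0.2085  0.0077] 0.0022 top@z [ 0.5124 -0.2056  0.017 ] sc@z [ 0.5062 -0.1961  0.017 ]
w4 [ 0.5415 -0.1157  0.0074] 0.0015 top@z [ 0.5415 -0.1137  0.017 ] sc@z [ 0.5356 -0.1044  0.017 ]
cL [0.5178 0.1282 0.0151] 0.0013 top@z [0.5184 0.1285 0.015 ] sc@z [0.5172 0.1279 0.015 ]
cR [0.6218 0.1195 0.0167] 0.0017 top@z [0.6228 0.12   0.015 ] sc@z [0.6223 0.1178 0.015 ]
gap 0.1082963300622659
frame o [ 0.55589313 -0.01730139  0.027     ] yaw x 1.4706369572082767 84.26129084399571
rails [np.float64(83.56438454202815), np.float64(84.84752789132236)]
plate [ 0.55165243 -0.16374409] len 0.09627653423253711 0.05795795550191589 dir [np.float64(72.5439005286098), np.float64(72.31587995925)]
latch dir -143.0220336216699 0.03899314408791758
```
Wells at z~7.5mm visible through the clear lid. Plate centre from triangulated w: mean = (0.5548,-0.171), dir 72.2°, so plate 'y' axis direction... Lids refract? no matter.

Everything checks out: post spacing is 108 mm (109 expected), latch arm length 39 mm, and the heights agree. In the frame's axes the plate sits at about (-153, -14) mm, turned -12°.

My plan is to press two spread fingertips against its right long side to square and centre it, then push from behind with both fingertips.

```bash
cat >> h.py <<'E'
O=np.array([.5556,-.0172]);A=np.radians(84.3);F=np.array([[np.cos(A),-np.sin(A)],[np.sin(A),np.cos(A)]])
def f2w(x,y): return O+F@np.array([x,y])/1000
def w2f(p): return (F.T@(np.array(p)[:2]-O)*1000).round(1)
def goto(x,y,tip,yaw=None):
    s=env.observe(); p=np.array(s['tool_pos']); r=R.from_euler('xyz',s['tcp_rot'])
    t=np.r_[f2w(x,y),tip+env.tcp_to_tips]
    print('t',round(s['time'],2),'frame',w2f(p),'tipz',round(p[2]-env.tcp_to_tips,4),'rpy',np.round(s['tcp_rot'],4),'q',np.round(s['q'],2),'F',np.round(s['contact_force'],1))
    if yaw is not None:
        r2=R.from_euler('xyz',[np.pi,0,np.radians(yaw)])
        print(' rotvec',(r.inv()*r2).as_rotvec().round(4),'then d',r2.inv().apply(t-p).round(4))
    else: print(' d',r.inv().apply(t-p).round(4))
E
python3 - <<'E'
from h import *
c=cal('top'); print('tipbox corners', [w2f(x) for x in onz(c,[(384,210),(376,183),(316,198),(325,229)],.072)], 'vial',[w2f(x) for x in onz(c,[(303,237),(283,215)],.056)])
goto(-153,-110,.12,-5.7)
E
```

```text
tipbox corners [array([ -33.2, -165.3]), array([ -12. , -219.3]), array([ 105.1, -173.5]), array([  80.1, -112.6])] vial [array([122. , -94.4]), array([ 167.5, -134.6])]
t 0.1 frame [-631.8  290.7] tipz 0.2379 rpy [-3.1401e+00  1.0000e-04  3.1880e-01] q [ 1.19  0.54 -0.    1.54  0.    1.07 -0.07] F [-0.5 -0.2  0.3]
 rotvec [-1.500e-03  4.000e-04  4.183e-01] then d [ 0.4007 -0.4788  0.1179]
```

Careful with the scale: shifts go in units of 100 mm and turns go in units of 0.05 rad. That gives: -0.024 m is -0.24, 0.02 m is 0.2, 0.105 rad is 2.1.

```bash

echo '0,0,0,0,0,2.1,0.7;0,0,0,0,0,2.1,0.7;0,0,0,0,0,2.1,0.7;0,0,0,0,0,2.06,0.7;0.2,-0.24,0.05,0,0,0,0.7' | python3 jog.py 10
echo '0.2,-0.24,0.06,0,0,0,0.7;0.2,-0.24,0.06,0,0,0,0.7;0.2,-0.24,0.06,0,0,0,0.7;0.2,-0.24,0.06,0,0,0,0.7;0.2,-0.24,0.06,0,0,0,0.7' | python3 jog.py
echo '0.2,-0.24,0.06,0,0,0,0.7;0.2,-0.24,0.06,0,0,0,0.7;0.2,-0.24,0.06,0,0,0,0.7;0.2,-0.24,0.06,0,0,0,0.7;0.2,-0.24,0.06,0,0,0,0.7' | python3 jog.py
echo '0.2,-0.24,0.06,0,0,0,0.7;0.2,-0.24,0.06,0,0,0,0.7;0.2,-0.24,0.06,0,0,0,0.7;0.2,-0.24,0.06,0,0,0,0.7;0.2,-0.24,0.06,0,0,0,0.7' | python3 jog.py
echo '0.2,-0.22,0.06,0,0,0,0.7;0,0,0,0,0,0,0.7' | python3 jog.py
python3 -c "
from h import *
goto(-153,-110,.01,-5.7)"
```

```text
time: 0.52
tool_pos: [0.2207, -0.5987, 0.4002]
tcp_rot: [3.137, 0.003, -0.113]
contact_force: [-1.2, -0.1, 0.7]
gripper_width: 0.702
grasp_force: 0.0
time: 0.93
tool_pos: [0.3382, -0.4845, 0.3691]
tcp_rot: [-3.141, 0.0, -0.099]
contact_force: [-0.6, -0.6, 0.3]
gripper_width: 0.698
grasp_force: 0.0
time: 1.35
tool_pos: [0.4495, -0.375, 0.3392]
tcp_rot: [-3.141, 0.001, -0.099]
contact_force: [0.3, -0.2, -0.1]
gripper_width: 0.695
grasp_force: 0.0
time: 1.77
tool_pos: [0.5609, -0.2655, 0.309]
tcp_rot: [-3.141, 0.001, -0.099]
contact_force: [-0.1, 0.6, 0.0]
gripper_width: 0.696
grasp_force: 0.0
time: 1.93
tool_pos: [0.5862, -0.2399, 0.3022]
tcp_rot: [-3.137, -0.001, -0.09]
contact_force: [-0.0, 1.5, 0.9]
gripper_width: 0.7
grasp_force: 0.0
t 1.93 frame [-218.6  -52.6] tipz 0.1362 rpy [-3.1367e+00 -8.0000e-04 -9.0400e-02] q [ 0.33  0.63 -0.01  1.66  0.    0.86 -1.34] F [-0.   1.5  0.9]
 rotvec [-0.0049 -0.0008  0.0091] then d [ 0.0574 -0.0656  0.1262]
```

```bash

echo '0.2,-0.22,0,0,0,0,0.7;0.2,-0.22,0,0,0,0,0.7;0.174,-0.216,0,0,0,0,0.7;0,0,0.3,0,0,0,0.7;0,0,0.3,0,0,0,0.7' | python3 jog.py
echo '0,0,0.3,0,0,0,0.7;0,0,0.2,0,0,0,0.7;0,0,0.1,0,0,0,0.7;0,0,0,0,0,0,0.7;0,0,0,0,0,0,0.7' | python3 jog.py
python3 -c "
from h import *
goto(-153,-52,.01,-5.7)
im=snap('wrist','w1.png'); c=cal('wrist'); print(c[2])
a=cv2.imread('pics/w1.png')
cv2.imwrite('pics/w1.png',a)"
```

```text
time: 2.35
tool_pos: [0.648, -0.1851, 0.2444]
tcp_rot: [-3.141, -0.005, -0.096]
contact_force: [0.2, -0.3, 0.7]
gripper_width: 0.699
grasp_force: 0.0
time: 2.77
tool_pos: [0.646, -0.1875, 0.184]
tcp_rot: [3.142, 0.0, -0.099]
contact_force: [0.1, -0.1, -0.5]
gripper_width: 0.702
grasp_force: 0.0
t 2.77 frame [-160.5 -106.8] tipz 0.018 rpy [ 3.1416e+00  1.0000e-04 -9.9300e-02] q [ 0.22  0.85 -0.01  1.58  0.01  0.72 -1.46] F [ 0.1 -0.1 -0.5]
 rotvec [0.     0.0001 0.0002] then d [-0.0548 -0.0075  0.008 ]
[ 0.72553201 -0.19502872  0.16573049]
```

View pics/w1.png

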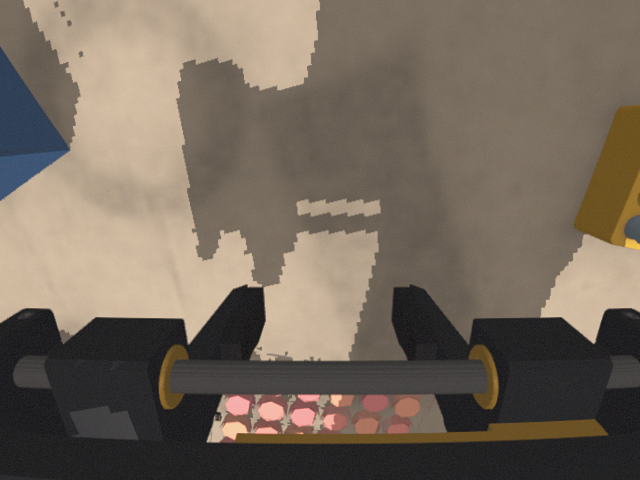

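The wrist view shows both fingers (near (240,310) and (410,310)), with the plate rows behind them around (320,410). They're clear of the box corner at (70,150). I'll start the side push.

```bash

echo '0,-0.075,0.08,0,0,0,0.7;-0.08,0,0,0,0,0,0.7;-0.06,0,0,0,0,0,0.7;-0.05,0,0,0,0,0,0.7;-0.04,0,0,0,0,0,0.7' | python3 jog.py
echo '-0.04,0,0,0,0,0,0.7;-0.04,0,0,0,0,0,0.7;-0.04,0,0,0,0,0,0.7;-0.04,0,0,0,0,0,0.7;-0.04,0,0,0,0,0,0.7' | python3 jog.py
echo '-0.03,0,0,0,0,0,0.7;-0.03,0,0,0,0,0,0.7;-0.03,0,0,0,0,0,0.7;0,0,0,0,0,0,0.7;0,0,0,0,0,0,0.7' | python3 jog.py
python3 -c "
from h import *
goto(-153,-52,.01,-5.7)
a=snap('top','t2.png')[235:345,320:480,::-1]
cv2.imwrite('pics/t2c.png',cv2.resize(a,None,fx=5,fy=5,interpolation=cv2.INTER_CUBIC))"
```

```text
time: 3.23
tool_pos: [0.6228, -0.1777, 0.1761]
tcp_rot: [3.141, 0.0, -0.099]
contact_force: [-0.9, 0.3, -0.6]
gripper_width: 0.699
grasp_force: 0.0
time: 3.65
tool_pos: [0.6036, -0.1755, 0.1758]
tcp_rot: [-3.142, -0.001, -0.099]
contact_force: [-0.1, -0.3, -0.4]
gripper_width: 0.698
grasp_force: 0.3
time: 4.07
tool_pos: [0.5946, -0.1748, 0.1756]
tcp_rot: [3.141, 0.001, -0.099]
contact_force: [0.1, -0.0, -1.1]
gripper_width: 0.701
grasp_force: 0.0
t 4.07 frame [-152.9  -54.4] tipz 0.0096 rpy [ 3.1414e+00  7.0000e-04 -9.9200e-02] q [ 0.22  0.8  -0.01  1.73  0.01  0.62 -1.47] F [ 0.1 -0.  -1.1]
 rotvec [0.0002 0.0007 0.0003] then d [-0.0024  0.0001 -0.0004]
```

View pics/t2c.png

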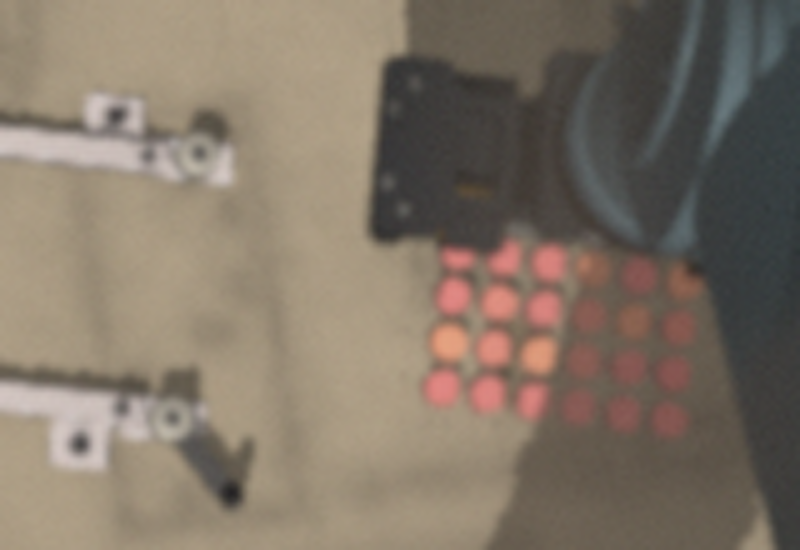

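The plate is now square to the frame. Its left-row corner wells are at (442,388) and (669,418). I'll convert those to frame coordinates.

```bash

python3 -c "
from h import *
c=cal('top');U=[(442,388),(669,418),(685,284),(453,297),(680,327)]
w=[w2f(x) for x in onz(c,[(320+(u+.5)/5-.5,235+(v+.5)/5-.5) for u,v in U],.0077)]
print(w); 
for a,b in((0,1),(3,4)):
  d=w[a]-w[b]; print(np.degrees(np.arctan2(d[1],d[0])),np.linalg.norm(d),(w[a]+w[b])/2)
goto(-240,-80,.05,84.3)"
```

```text
[array([-111. ,   28.5]), array([-207.6,   30.7]), array([-210. ,  -25.9]), array([-112.2,   -9.7]), array([-209.3,   -7.7])]
-1.3046472960784206 96.6250485122776 [-159.3   29.6]
-1.179972790994302 97.1205951382095 [-160.75   -8.7 ]
t 4.12 frame [-152.9  -54.5] tipz 0.0096 rpy [ 3.1414e+00  5.0000e-04 -9.9200e-02] q [ 0.22  0.8  -0.01  1.73  0.01  0.62 -1.47] F [ 0.1 -0.2 -0.1]
 rotvec [-3.0000e-04  5.0000e-04 -1.5705e+00] then d [-0.0871  0.0255 -0.0404]
```

```bash

echo '0.2,0,0,0,0,0,0.7;0.1,0,-0.2,0,0,0,0.7;0,0,-0.3,0,0,0,0.7;0,0,-0.3,0,0,0,0.7;0,0,0,0,0,-2.4,0.4' | python3 jog.py
echo '0,0,0,0,0,-2.4,0.4;0,0,0,0,0,-2.4,0.4;0,0,0,0,0,-2.4,0.4;0,0,0,0,0,-2.4,0.4;0,0,0,0,0,-2.4,0.4' | python3 jog.py
echo '0,0,0,0,0,-2.4,0.4;0,0,0,0,0,-2.4,0.4;0,0,0,0,0,-2.4,0.4;0,0,0,0,0,-2.4,0.4;0,0,0,0,0,-2.4,0.4' | python3 jog.py
echo '0,0,0,0,0,-2.4,0.4;0,0,0,0,0,-2.4,0.4;0,0,0,0,0,-0.21,0.4;0,0,0,0,0,0,0.4;0,0,0,0,0,0,0.4' | python3 jog.py
python3 -c "
from h import *
goto(-262,0.5,.01,84.3)"
```

```text
time: 4.53
tool_pos: [0.6273, -0.1782, 0.2615]
tcp_rot: [3.139, -0.008, 0.02]
contact_force: [0.8, -0.2, 0.5]
gripper_width: 0.649
grasp_force: 0.0
time: 4.95
tool_pos: [0.6246, -0.1778, 0.2556]
tcp_rot: [-3.142, 0.0, 0.627]
contact_force: [0.6, -0.3, 0.4]
gripper_width: 0.402
grasp_force: 0.0
time: 5.37
tool_pos: [0.6246, -0.1779, 0.2555]
tcp_rot: [-3.141, 0.0, 1.227]
contact_force: [-0.5, -0.0, -0.5]
gripper_width: 0.401
grasp_force: 0.0
time: 5.78
tool_pos: [0.6247, -0.1778, 0.2556]
tcp_rot: [-3.141, 0.0, 1.468]
contact_force: [-0.0, 0.1, 0.6]
gripper_width: 0.398
grasp_force: 0.0
t 5.78 frame [-152.9  -84.7] tipz 0.0896 rpy [-3.1414  0.      1.4678] q [ 0.47  0.75 -0.39  1.62  0.36  0.85 -0.16] F [-0.   0.1  0.6]
 rotvec [-0.0002  0.     -0.0035] then d [-0.1091 -0.0852  0.0796]
```

```bash

echo '-0.3,0,0,0,0,-0.07,0.4;-0.3,-0.2,0,0,0,0,0.4;-0.3,-0.25,0,0,0,0,0.4;-0.19,-0.25,0,0,0,0,0.4;0,-0.15,0,0,0,0,0.4' | python3 jog.py
echo '0,0,0.2,0,0,0,0.4;0,0,0.25,0,0,0,0.4;0,0,0.25,0,0,0,0.4;0,0,0.1,0,0,0,0.4;0,0,0,0,0,0,0.4' | python3 jog.py
echo '0.05,0,0,0,0,0,0.4;0.05,0,0,0,0,0,0.4;0.05,0,0,0,0,0,0.4;0.05,0,0,0,0,0,0.4;0.05,0,0,0,0,0,0.4' | python3 jog.py
echo '0.06,0,0,0,0,0,0.4;0.06,0,0,0,0,0,0.4;0.06,0,0,0,0,0,0.4;0.06,0,0,0,0,0,0.4;0.06,0,0,0,0,0,0.4' | python3 jog.py
python3 -c "
from h import *
goto(-1,0.5,.01,84.3)
a=snap('top','t3.png')[235:345,320:480,::-1]
b=snap('wrist','w3.png')[:,:,::-1]
a=cv2.resize(a,(640,440),interpolation=cv2.INTER_CUBIC)[:,:400]
b=cv2.resize(b,(400,300))
o=np.zeros((440,800,3),np.uint8);o[:,:400]=a;o[:300,400:]=b
cv2.imwrite('pics/t3c.png',o)"
```

```text
time: 6.2
tool_pos: [0.5258, -0.2837, 0.2552]
tcp_rot: [-3.139, 0.004, 1.465]
contact_force: [-1.1, -0.7, -0.2]
gripper_width: 0.399
grasp_force: 0.0
time: 6.62
tool_pos: [0.5285, -0.2774, 0.1735]
tcp_rot: [-3.137, -0.001, 1.474]
contact_force: [-0.3, 0.8, -0.4]
gripper_width: 0.396
grasp_force: 0.0
time: 7.03
tool_pos: [0.5324, -0.2524, 0.1766]
tcp_rot: [3.14, 0.0, 1.475]
contact_force: [0.4, -1.4, 0.2]
gripper_width: 0.402
grasp_force: 1.0
time: 7.45
tool_pos: [0.5349, -0.2228, 0.1758]
tcp_rot: [-3.142, 0.0, 1.475]
contact_force: [0.1, -2.1, 1.5]
gripper_width: 0.399
grasp_force: 0.7
t 7.45 frame [-2.066e+02  2.000e-01] tipz 0.0098 rpy [-3.1416e+00  2.0000e-04  1.4747e+00] q [ 0.57  0.78 -0.34  1.82  0.42  0.61 -0.12] F [ 0.1 -2.1  1.5]
 rotvec [-0.      0.0002  0.0034] then d [ 2.056e-01 -3.000e-04 -2.000e-04]
```

View pics/t3c.png

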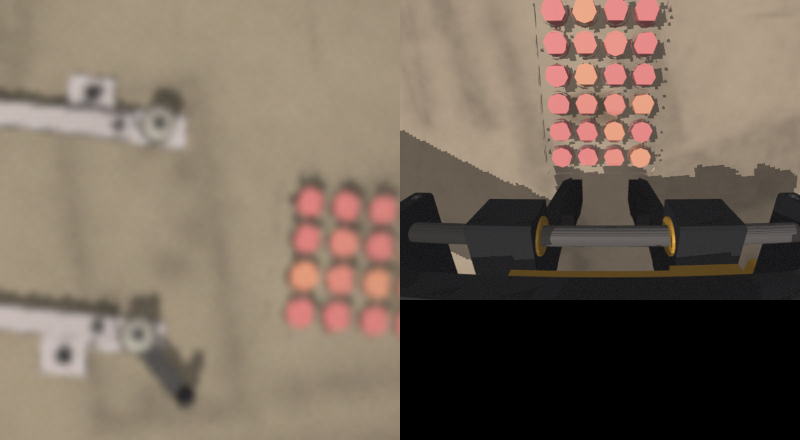

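The plate is square against both fingertips. Its front wells in the top crop are at (311,203) and (301,313), with the third column at (384,209) and (376,322).

```bash

python3 -c "
from h import *
c=cal('top');U=[(311,203),(301,313),(384,209),(376,322),(160,122),(138,333)]
p=[(320+(u+.5)/4-.5,235+(v+.5)/4-.5) for u,v in U]
w=[w2f(x) for x in onz(c,p[:4],.0077)]
q=[w2f(x) for x in onz(c,p[4:],.027)]
print(w,q,'ymid front',(w[0]+w[1])/2,'3rd',(w[2]+w[3])/2, 'posts',(q[0]+q[1])/2)"
```

```text
[array([-83.7, -24.6]), array([-83.9,  32.9]), array([-122.3,  -25.8]), array([-123.3,   33.2])] [array([  0.7, -55.1]), array([ 0.7, 53.3])] ymid front [-83.8    4.15] 3rd [-122.8    3.7] posts [ 0.7 -0.9]
```

The plate sits about 4 mm left of centre, so I'll drift right while pushing.

```bash

echo '0.05,0.005,0,0,0,0,0.4;0.05,0.006,0,0,0,0,0.4;0.05,0.006,0,0,0,0,0.4;0.05,0.006,0,0,0,0,0.4;0.05,0.006,0,0,0,0,0.4' | python3 jog.py
echo '0.05,0.006,0,0,0,0,0.4;0.05,0.006,0,0,0,0,0.4;0.05,0.006,0,0,0,0,0.4;0.05,0,0,0,0,0,0.4;0,0,0,0,0,0,0.4' | python3 jog.py
python3 -c "
from h import *
goto(-1,0.5,.01,84.3)
a=snap('top','t4.png')[245:335,330:450,::-1]
cv2.imwrite('pics/t4c.png',cv2.resize(a,None,fx=6,fy=6,interpolation=cv2.INTER_CUBIC))"
```

```text
time: 7.97
tool_pos: [0.5402, -0.1979, 0.1756]
tcp_rot: [-3.141, -0.0, 1.475]
contact_force: [0.7, -0.8, -1.1]
gripper_width: 0.398
grasp_force: 0.2
time: 8.38
tool_pos: [0.5441, -0.1774, 0.1758]
tcp_rot: [3.141, -0.001, 1.476]
contact_force: [-1.0, 0.1, 0.4]
gripper_width: 0.399
grasp_force: 0.0
t 8.38 frame [-160.5   -4.5] tipz 0.0098 rpy [ 3.1414e+00 -9.0000e-04  1.4764e+00] q [ 0.49  0.77 -0.33  1.84  0.42  0.6  -0.2 ] F [-1.   0.1  0.4]
 rotvec [ 0.0002 -0.0009  0.0051] then d [ 0.1595 -0.005  -0.0002]
```

View pics/t4c.png

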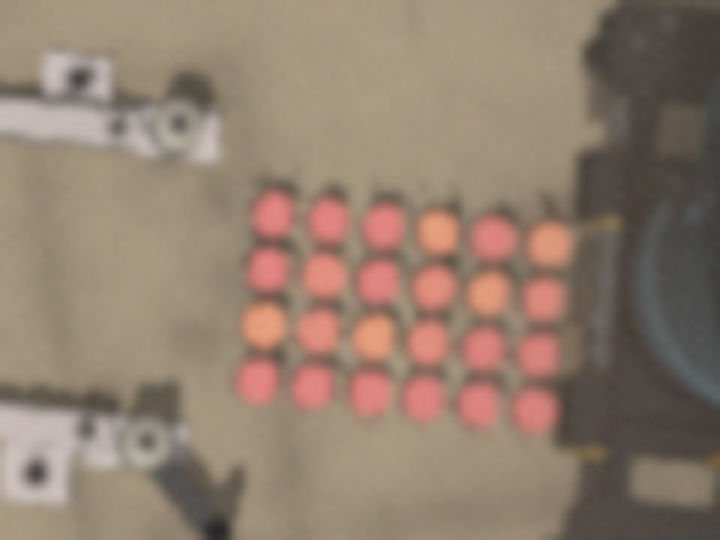

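The plate is just short of the mouth. Corner wells are at (274,215), (550,244), (535,410) and (258,382). Posts are at (178,124) and (148,442).

```bash

python3 -c "
from h import *
c=cal('top');U=[(274,215),(550,244),(535,410),(258,382),(178,124),(148,442)]
p=[(330+(u+.5)/6-.5,245+(v+.5)/6-.5) for u,v in U]
w=np.array([w2f(x) for x in onz(c,p[:4],.0077)])
q=[w2f(x) for x in onz(c,p[4:],.027)]
print(w.tolist(),'c',w.mean(0),q,'yaw',[np.degrees(np.arctan2(d[1],d[0])) for d in(w[0]-w[1],w[3]-w[2])],'posts',(q[0]+q[1])/2)"
```

```text
[[-36.6, -29.7], [-133.9, -30.5], [-133.6, 27.5], [-36.8, 28.5]] c [-85.225  -1.05 ] [array([  1.4, -54.8]), array([ 0.4, 54. ])] yaw [np.float64(0.47107493095961306), np.float64(0.5918774940644808)] posts [ 0.9 -0.4]
```

It's aligned to within about 0.6 mm and 0.5°. Pushing in.

```bash

echo '0.05,0,0,0,0,0,0.4;0.05,0,0,0,0,0,0.4;0.05,0,0,0,0,0,0.4;0.05,0,0,0,0,0,0.4;0.05,0,0,0,0,0,0.4' | python3 jog.py
echo '0.05,0,0,0,0,0,0.4;0.05,0,0,0,0,0,0.4;0.05,0,0,0,0,0,0.4;0.05,0,0,0,0,0,0.4;0.05,0,0,0,0,0,0.4' | python3 jog.py
echo '0.05,0,0,0,0,0,0.4;0.05,0,0,0,0,0,0.4;0.05,0,0,0,0,0,0.4;0.05,0,0,0,0,0,0.4;0.05,0,0,0,0,0,0.4' | python3 jog.py
echo '0.05,0,0,0,0,0,0.4;0.05,0,0,0,0,0,0.4;0.05,0,0,0,0,0,0.4;0.05,0,0,0,0,0,0.4;0.05,0,0,0,0,0,0.4' | python3 jog.py
echo '0.05,0,0,0,0,0,0.4;0.05,0,0,0,0,0,0.4;0.05,0,0,0,0,0,0.4;0.05,0,0,0,0,0,0.4;0.05,0,0,0,0,0,0.4' | python3 jog.py
python3 -c "
from h import *
goto(-2.4,-4.5,.01)"
```

```text
time: 8.85
tool_pos: [0.5462, -0.1534, 0.1757]
tcp_rot: [-3.142, -0.0, 1.475]
contact_force: [-0.5, -0.2, -0.2]
gripper_width: 0.403
grasp_force: 0.2
time: 9.27
tool_pos: [0.5486, -0.1286, 0.1757]
tcp_rot: [-3.142, 0.0, 1.475]
contact_force: [0.4, -0.5, -0.4]
gripper_width: 0.402
grasp_force: 0.2
time: 9.68
tool_pos: [0.551, -0.1038, 0.1757]
tcp_rot: [-3.142, 0.0, 1.475]
contact_force: [-0.1, 0.0, 0.4]
gripper_width: 0.4
grasp_force: 0.2
time: 10.1
tool_pos: [0.5534, -0.0789, 0.1757]
tcp_rot: [-3.142, -0.0, 1.475]
contact_force: [0.2, -0.2, -0.0]
gripper_width: 0.401
grasp_force: 0.2
time: 10.52
tool_pos: [0.5558, -0.054, 0.1757]
tcp_rot: [-3.142, 0.0, 1.475]
contact_force: [-0.2, -1.7, -0.8]
gripper_width: 0.4
grasp_force: 0.2
t 10.52 frame [-36.6  -3.9] tipz 0.0097 rpy [-3.1416  0.      1.4749] q [ 0.26  0.75 -0.32  1.88  0.41  0.57 -0.42] F [-0.2 -1.7 -0.8]
 d [ 0.0342  0.0007 -0.0003]
```

```bash

echo '0.05,0,0,0,0,0,0.4;0.05,0,0,0,0,0,0.4;0.05,0,0,0,0,0,0.4;0.05,0,0,0,0,0,0.4;0.05,0,0,0,0,0,0.4' | python3 jog.py
echo '0.02,0,0,0,0,0,0.4;0.01,0,0,0,0,0,0.4;0.01,0,0,0,0,0,0.4;0.01,0,0,0,0,0,0.4;0,0,0,0,0,0,0.4' | python3 jog.py
echo '0.01,0,0,0,0,0,0.4;0.01,0,0,0,0,0,0.4;0,0,0,0,0,0,0.4' | python3 jog.py
python3 -c "
from h import *
goto(-2.4,-4.5,.01)"
```

```text
time: 10.93
tool_pos: [0.5582, -0.0291, 0.1757]
tcp_rot: [-3.142, 0.0, 1.475]
contact_force: [-0.4, -0.8, 0.1]
gripper_width: 0.4
grasp_force: 0.2
time: 11.35
tool_pos: [0.5587, -0.0248, 0.1757]
tcp_rot: [3.141, 0.0, 1.475]
contact_force: [0.8, -1.6, 0.6]
gripper_width: 0.403
grasp_force: 0.3
time: 11.6
tool_pos: [0.5589, -0.0224, 0.1757]
tcp_rot: [3.141, -0.0, 1.475]
contact_force: [0.5, -0.2, -0.2]
gripper_width: 0.396
grasp_force: 0.3
t 11.6 frame [-4.9 -3.8] tipz 0.0097 rpy [ 3.1415e+00 -3.0000e-04  1.4748e+00] q [ 0.2   0.75 -0.32  1.88  0.4   0.57 -0.47] F [ 0.5 -0.2 -0.2]
 d [ 0.0025  0.0007 -0.0003]
```

```bash

echo '0.01,0,0,0,0,0,0.4;0.01,0,0,0,0,0,0.4;0,0,0,0,0,0,0.4' | python3 jog.py
echo '0.01,0,0,0,0,0,0.4;0,0,0,0,0,0,0.4' | python3 jog.py
echo '0.01,0,0,0,0,0,0.4;0,0,0,0,0,0,0.4' | python3 jog.py
```

```text
time: 11.85
tool_pos: [0.5591, -0.0203, 0.1757]
tcp_rot: [3.142, -0.0, 1.475]
contact_force: [-0.4, 0.2, 0.2]
gripper_width: 0.399
grasp_force: 0.2
time: 12.02
tool_pos: [0.5592, -0.0194, 0.1757]
tcp_rot: [3.142, -0.0, 1.475]
contact_force: [1.2, 0.1, -0.6]
gripper_width: 0.401
grasp_force: 0.2
time: 12.18
tool_pos: [0.5592, -0.0191, 0.1757]
tcp_rot: [-3.141, 0.001, 1.474]
contact_force: [-0.5, -2.5, 1.9]
gripper_width: 0.401
grasp_force: 1.3
```

```bash

echo '0.01,0,0,0,0,0,0.4;0,0,0,0,0,0,0.4' | python3 jog.py
echo '0.01,0,0,0,0,0,0.4;0,0,0,0,0,0,0.4' | python3 jog.py
python3 -c "
from h import *
goto(-60,0,.06)"
```

```text
time: 12.35
tool_pos: [0.5593, -0.0189, 0.1757]
tcp_rot: [-3.141, 0.002, 1.474]
contact_force: [-0.7, -4.5, 1.3]
gripper_width: 0.401
grasp_force: 2.5
time: 12.52
tool_pos: [0.5593, -0.0186, 0.1757]
tcp_rot: [-3.141, 0.003, 1.473]
contact_force: [-0.6, -6.5, 2.8]
gripper_width: 0.395
grasp_force: 3.5
t 12.52 frame [-1.1 -3.8] tipz 0.0097 rpy [-3.1409e+00  3.1000e-03  1.4734e+00] q [ 0.19  0.75 -0.31  1.88  0.4   0.58 -0.48] F [-0.6 -6.5  2.8]
 d [-0.0591 -0.004  -0.0501]
```

The plate is home: force is climbing against the bumpers and the position matches. Now I'll back off, close the fingers and move outside the latch pin.

```bash

echo '-0.1,0,0,0,0,0,0.4;-0.2,0,0,0,0,0,0.4;-0.3,0,0,0,0,0,0.4;0,0,-0.2,0,0,0,0.2;0,0,-0.3,0,0,0,0' | python3 jog.py
echo '0,-0.2,0,0,0,0,0;0,-0.3,0,0,0,0,0;0,-0.3,0,0,0,0,0;0.1,-0.3,0,0,0,0,0;0.1,-0.2,0,0,0,0,0' | python3 jog.py
echo '0,0,0,0,0,0,0;0,0,0,0,0,0,0' | python3 jog.py
python3 -c "
from h import *
goto(-36,125,.02,84.3)
a=snap('wrist','w5.png')[:,:,::-1]
cv2.imwrite('pics/w5c.png',a)"
```

```text
time: 12.93
tool_pos: [0.552, -0.0785, 0.2238]
tcp_rot: [-3.136, 0.0, 1.472]
contact_force: [0.3, 1.2, 0.4]
gripper_width: 0.275
grasp_force: 0.0
time: 13.35
tool_pos: [0.4233, -0.0441, 0.2256]
tcp_rot: [-3.14, -0.0, 1.474]
contact_force: [0.3, 0.9, 0.1]
gripper_width: 0.008
grasp_force: 0.0
time: 13.52
tool_pos: [0.4258, -0.0435, 0.2259]
tcp_rot: [3.142, -0.0, 1.477]
contact_force: [0.4, -0.2, 0.2]
gripper_width: 0.005
grasp_force: 0.0
t 13.52 frame [-39.  126.6] tipz 0.0599 rpy [ 3.1415e+00 -4.0000e-04  1.4766e+00] q [ 0.3   0.52 -0.36  2.2   0.39  0.48 -0.46] F [ 0.4 -0.2  0.2]
 rotvec [ 0.0001 -0.0004  0.0052] then d [0.003  0.0016 0.0399]
```

View pics/w5c.png

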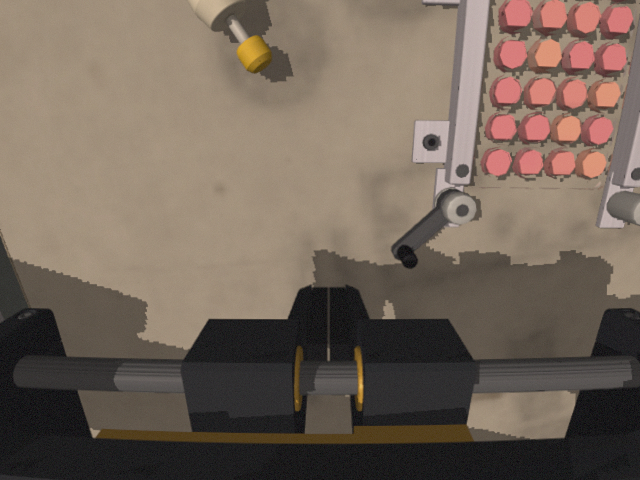

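The wrist view shows the plate inside the rails. The latch pin is still open at (405,258), and the shut fingers at (330,310) are well left of it. Lowering and sweeping.

Careful with the scale: shifts go in units of 100 mm and turns go in units of 0.05 rad. That gives: 0.02 m is 0.2, 0.008 m is 0.08.

```bash

echo '0.03,0,0.2,0,0,0,0;0,0,0.2,0,0,0,0;0,0.08,0,0,0,0,0;0,0.06,0,0,0,0,0;0,0.06,0,0,0,0,0' | python3 jog.py
echo '0,0.06,0,0,0,0,0;0,0.06,0,0,0,0,0;0,0.06,0,0,0,0,0;0,0.06,0,0,0,0,0;0,0.06,0,0,0,0,0' | python3 jog.py
echo '0,0.06,0,0,0,0,0;0,0.06,0,0,0,0,0;0,0.06,0,0,0,0,0;0,0.04,0,0,0,0,0;0,0,0,0,0,0,0' | python3 jog.py
python3 -c "
from h import *
goto(-36,54,.02,84.3)
a=snap('wrist','w6.png')[:,:,::-1]
cv2.imwrite('pics/w6c.png',a)"
```

```text
time: 13.98
tool_pos: [0.4483, -0.0432, 0.1863]
tcp_rot: [3.14, -0.0, 1.474]
contact_force: [-0.0, -0.5, 0.5]
gripper_width: 0.004
grasp_force: 0.0
time: 14.4
tool_pos: [0.4769, -0.0465, 0.1862]
tcp_rot: [3.141, 0.0, 1.474]
contact_force: [-1.8, -0.3, 0.4]
gripper_width: 0.006
grasp_force: 0.9
time: 14.82
tool_pos: [0.4993, -0.0474, 0.1859]
tcp_rot: [3.14, -0.001, 1.475]
contact_force: [-0.4, -0.4, -0.2]
gripper_width: 0.011
grasp_force: 0.0
t 14.82 frame [-35.6  53. ] tipz 0.0199 rpy [ 3.1401e+00 -1.0000e-03  1.4755e+00] q [ 0.26  0.67 -0.32  2.03  0.42  0.5  -0.46] F [-0.4 -0.4 -0.2]
 rotvec [ 0.0015 -0.001   0.0042] then d [-0.0004 -0.001  -0.0001]
```

View pics/w6c.png

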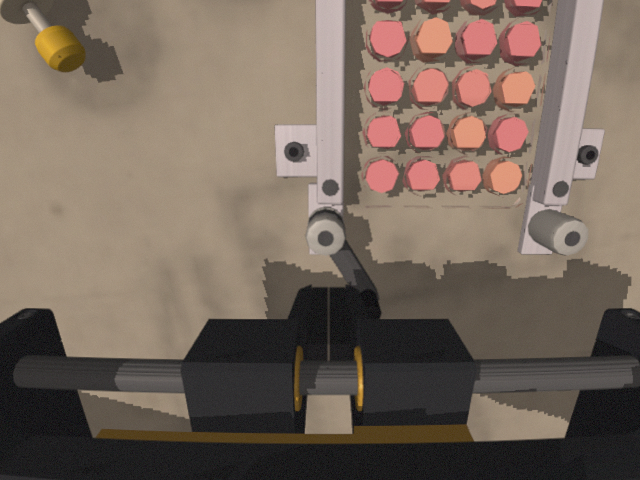

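The latch arm is now past halfway, with its pin at (370,305) beside the fingertips. I'll lift, move behind it and push into the mouth.

```bash

echo '-0.04,-0.08,0,0,0,0,0;0,0,-0.3,0,0,0,0;-0.26,0,0,0,0,0,0;0,0.2,0,0,0,0,0;0,0.22,0,0,0,0,0' | python3 jog.py
echo '0,0,0.15,0,0,0,0;0,0,0.15,0,0,0,0;0.06,0,0,0,0,0,0;0.06,0,0,0,0,0,0;0.06,0,0,0,0,0,0' | python3 jog.py
echo '0.05,0,0,0,0,0,0;0.05,0,0,0,0,0,0;0.05,0,0,0,0,0,0;0.04,0,0,0,0,0,0;0,0,0,0,0,0,0' | python3 jog.py
python3 -c "
from h import *
goto(-15.5,18,.02,84.3)"
```

```text
time: 15.28
tool_pos: [0.5279, -0.0833, 0.216]
tcp_rot: [-3.141, 0.002, 1.472]
contact_force: [-0.2, 1.3, 1.1]
gripper_width: 0.005
grasp_force: 0.0
time: 15.7
tool_pos: [0.5307, -0.0624, 0.1862]
tcp_rot: [3.141, -0.0, 1.475]
contact_force: [1.5, -5.4, 1.2]
gripper_width: 0.005
grasp_force: 3.8
time: 16.12
tool_pos: [0.5358, -0.0476, 0.1878]
tcp_rot: [3.133, 0.004, 1.471]
contact_force: [-0.7, -0.8, 0.5]
gripper_width: 0.008
grasp_force: 0.5
t 16.12 frame [-32.2  16.7] tipz 0.0218 rpy [3.1332 0.0038 1.4708] q [ 0.25  0.71 -0.32  1.94  0.41  0.55 -0.45] F [-0.7 -0.8  0.5]
 rotvec [ 0.0084  0.0038 -0.0005] then d [ 0.0167 -0.0013  0.0018]
```

```bash

echo '0,0,0,0,0,0,0;0,0,0,0,0,0,0' | python3 jog.py
python3 -c "
from h import *
goto(-15.5,18,.02,84.3)
a=snap('wrist','w7.png')[:,:,::-1]
a=np.hstack([a[150:400,200:600],cv2.resize(snap('scene','s7.png')[180:305,340:540,::-1],(400,250),interpolation=cv2.INTER_CUBIC)])
cv2.imwrite('pics/w7c.png',a)"
```

```text
time: 16.28
tool_pos: [0.5332, -0.0442, 0.1867]
tcp_rot: [3.139, 0.0, 1.475]
contact_force: [1.6, -2.3, 0.3]
gripper_width: 0.005
grasp_force: 1.1
t 16.28 frame [-29.1  19.6] tipz 0.0207 rpy [3.1395e+00 3.0000e-04 1.4749e+00] q [ 0.25  0.71 -0.33  1.94  0.41  0.56 -0.45] F [ 1.6 -2.3  0.3]
 rotvec [0.0021 0.0003 0.0036] then d [0.0136 0.0016 0.0007]
```

View pics/w7c.png

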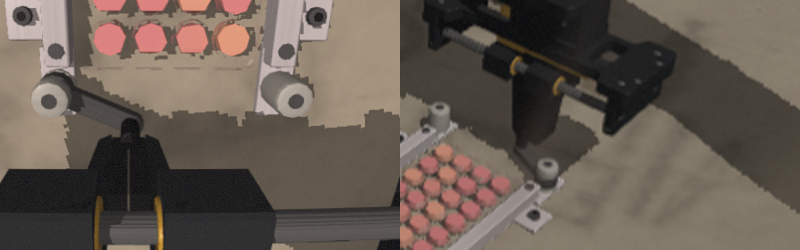

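That was one picture over the limit of ten (eleven viewed), so I won't view any more and will go by force and position. The picture shows the pin in front of the fingertips and the arm about 20° short of closed. Continuing gently until it stops.

```bash

echo '0.03,0,0,0,0,0,0;0.03,0,0,0,0,0,0;0.02,0,0,0,0,0,0;0,0,0,0,0,0,0' | python3 jog.py
echo '0.02,0,0,0,0,0,0;0.01,0,0,0,0,0,0;0,0,0,0,0,0,0' | python3 jog.py
echo '0.01,0,0,0,0,0,0;0.01,0,0,0,0,0,0;0,0,0,0,0,0,0' | python3 jog.py
echo '0.01,0,0,0,0,0,0;0,0,0,0,0,0,0;0,0,0,0,0,0,0' | python3 jog.py
python3 -c "
from h import *
goto(-15.5,18,.02,84.3)"
```

```text
time: 16.72
tool_pos: [0.5335, -0.0351, 0.1857]
tcp_rot: [3.142, -0.001, 1.476]
contact_force: [1.0, -1.1, -0.2]
gripper_width: 0.007
grasp_force: 0.3
time: 16.97
tool_pos: [0.5338, -0.0328, 0.1857]
tcp_rot: [3.141, -0.0, 1.475]
contact_force: [1.3, -0.8, -0.1]
gripper_width: 0.001
grasp_force: 0.6
time: 17.22
tool_pos: [0.5341, -0.0312, 0.1857]
tcp_rot: [3.141, -0.0, 1.475]
contact_force: [2.4, -1.6, -0.6]
gripper_width: 0.008
grasp_force: 1.0
time: 17.47
tool_pos: [0.5341, -0.0302, 0.1858]
tcp_rot: [3.141, -0.0, 1.475]
contact_force: [3.1, -1.3, -0.4]
gripper_width: 0.007
grasp_force: 1.2
t 17.47 frame [-15.1  20.1] tipz 0.0198 rpy [ 3.1412e+00 -2.0000e-04  1.4748e+00] q [ 0.23  0.71 -0.33  1.94  0.41  0.56 -0.48] F [ 3.1 -1.3 -0.4]
 rotvec [ 0.0004 -0.0002  0.0035] then d [-0.0004  0.0021 -0.0002]
```

```bash

echo '0.01,0,0,0,0,0,0;0,0,0,0,0,0,0;0,0,0,0,0,0,0' | python3 jog.py
echo '0.01,0,0,0,0,0,0;0,0,0,0,0,0,0;0,0,0,0,0,0,0' | python3 jog.py
echo '0.01,0,0,0,0,0,0;0,0,0,0,0,0,0;0,0,0,0,0,0,0' | python3 jog.py
echo '0.01,0,0,0,0,0,0;0,0,0,0,0,0,0;0,0,0,0,0,0,0' | python3 jog.py
```

```text
time: 17.72
tool_pos: [0.5343, -0.0292, 0.1858]
tcp_rot: [3.141, -0.0, 1.475]
contact_force: [3.1, -0.6, -0.8]
gripper_width: 0.006
grasp_force: 1.3
time: 17.97
tool_pos: [0.5343, -0.0283, 0.1858]
tcp_rot: [3.141, 0.0, 1.475]
contact_force: [4.0, -2.0, -0.2]
gripper_width: 0.008
grasp_force: 1.6
time: 18.22
tool_pos: [0.5344, -0.028, 0.1858]
tcp_rot: [3.141, 0.001, 1.474]
contact_force: [3.4, -3.6, -0.3]
gripper_width: 0.007
grasp_force: 2.5
time: 18.47
tool_pos: [0.5344, -0.0277, 0.1858]
tcp_rot: [-3.142, 0.002, 1.474]
contact_force: [2.6, -4.9, -0.2]
gripper_width: 0.006
grasp_force: 3.4
```

Resistance is building steadily at the expected stop position. Backing off, clearing, then checking by image code.

```bash

echo '-0.06,0,0,0,0,0,0;-0.15,0,0,0,0,0,0;-0.3,0,0,0,0,0,0;-0.1,0,-0.3,0,0,0,0;-0.3,0,-0.3,0,0,0,0' | python3 jog.py
echo '-0.3,0,-0.3,0,0,0,0;-0.3,0,-0.3,0,0,0,0;-0.3,0,0,0,0,0,0;-0.3,0,0,0,0,0,0;-0.3,0,0,0,0,0,0' | python3 jog.py
echo '0,0,0,0,0,0,0;0,0,0,0,0,0,0' | python3 jog.py
python3 -c "
from h import *
goto(0,0,.1)
from scipy import ndimage as nd
im=snap('top','t9.png').astype(int); c=cal('top')
r,g,b=im[...,0],im[...,1],im[...,2]
m=(r-b>50)&(r>140)
m[:,:285]=0;m[:,380:]=0;m[:262]=0;m[325:]=0
L,n=nd.label(m); cs=[x for x,s in zip(nd.center_of_mass(m,L,range(1,n+1)),nd.sum(m,L,range(1,n+1))) if s>8]
w=np.array([w2f(x) for x in onz(c,[(x[1],x[0]) for x in cs],.0077)]); print(len(cs),w.min(0),w.max(0),w.mean(0))
# dark blob around mouth
d=im.sum(2)<170
L,n=nd.label(d)
for i in range(1,n+1):
  yx=nd.center_of_mass(d,L,i)
  p=w2f(onz(c,[(yx[1],yx[0])],.03)[0])
  if abs(p[0])<70 and abs(p[1])<110: print(p,(L==i).sum())
print([w2f(x) for x in onz(c,[(360.1-.4,265.6)],.027)])
"
```

```text
time: 18.88
tool_pos: [0.5241, -0.1136, 0.2441]
tcp_rot: [-3.135, -0.004, 1.48]
contact_force: [1.8, 0.7, 0.5]
gripper_width: 0.005
grasp_force: 0.0
time: 19.3
tool_pos: [0.5103, -0.2654, 0.3042]
tcp_rot: [-3.14, -0.001, 1.476]
contact_force: [0.3, -0.3, -0.5]
gripper_width: 0.003
grasp_force: 0.0
time: 19.47
tool_pos: [0.51, -0.2659, 0.3033]
tcp_rot: [-3.139, -0.001, 1.472]
contact_force: [0.5, 1.7, 0.8]
gripper_width: 0.007
grasp_force: 0.0
t 19.47 frame [-252.    20.6] tipz 0.1373 rpy [-3.1389e+00 -8.0000e-04  1.4715e+00] q [ 0.71  0.58 -0.42  1.8   0.3   0.83  0.05] F [0.5 1.7 0.8]
 d [0.252  0.0208 0.0374]
21 [ 25.3 -30.2] [122.2  28.5] [70.92857143 -2.10952381]
[ 1.2 14.7] 10
[array([  0.4, -54.1])]
```

The outcome checks out in the top view: the plate centre is at frame x ≈ 73.7 mm raw, or about 72 after the 1–2 mm frame bias, and y is centred. The latch pin is at (1.2, 14.7) mm against (0, 15.5) expected when closed. The arm is clear.

```bash
python3 -c "
from plant import env
print(env.close_job())"
```

```text
the job is handed in; nothing more can be done
None
```

The plate is fully home in the frame with the latch closed to its stop, the arm is clear, and the job was handed in at about 19.5 s; I viewed 11 pictures, one over the limit of 10.

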